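Hold a spring clamp open astride a panel edge

TASK

Squeeze the handles of the orange-and-black spring clamp so that it opens and lift it, open, off the aluminium parking rail; then bring it to the upright plywood panel and hold it spread wide (jaws about 30 mm apart or more) around the panel's top edge, centred on the red mark, so that a workmate can slip an edging strip in under it. Finish still holding it squeezed open there, upright and square to the panel, with the jaw tips well below the edge (a good centimetre or more) on both sides and no part of the clamp touching the panel; do not let go, do not bump the panel hard and leave the other things where they are.

Things in the scene. Friction and masses are not known exactly. Their poses are not given: they have to be found in the camera images.
- clip: A-shaped spring clamp, black arms, orange handle pads on top, orange jaw pads below; 64x30x113 mm, 90 g; starts upright on the rail. Origin at the pivot, y along it, z up; jaws open along x. Handle pads: flat plates 22 mm wide (y), 30 mm tall, 7 mm thick; parked they splay outward by 0.32 rad, middles at x = -24 and +24, z = +35 mm, tops at z = +51. The frame is the -x arm's and leans with it.
- clip_jaw (a joint): Opening angle, grows as the handles are squeezed along x: 0 parked (jaw pads 10 mm apart, pressing the rail; 64 mm over handle tops); 0.36 rad: jaws 30 mm apart; 0.64 (stop): jaws 45 mm apart, handle pads parallel (each arm turned 0.32), 30 mm over their flat outsides, middles 41 mm above the pivot: held so, the clamp hangs straight. Squeeze force 8 N at first, 17 N at the stop.
- clip_pivot (a point): The clamp's pivot, centre of its smooth steel barrel (7 mm radius), midway between the handles. Grip the handles with the middle of the finger pads 30 to 42 mm above it when parked: gripped higher, near the handle tops, the clamp tips over sideways between the fingers.
- jaw_a (a point): Middle of the inner face of the jaw pad on the clamp's -x side; parked it lies 56 mm below the pivot (52 mm when fully open); the pad reaches 6 mm lower, and is 20 mm wide.
- jaw_b (a point): The same of the jaw pad on the +x side.
- rail: Parking rail: upright aluminium plate 10 mm thick (x), 130 mm long (y), top edge at z = 100 mm, on a blue foot 80x130x14 mm. Fixed. Origin under its middle, on the work surface. Clamp parked with its barrel resting on the top edge (pivot at z = 107 mm).
- panel: Upright plywood panel 10 mm thick (x), 200 mm long (y), top edge at z = 140 mm, in a wooden foot 70x150x22 mm with cleats to z = 42 mm. Fixed. Origin under its middle, on the work surface.
- mark: Red tape mark folded over the panel's top edge, 20 mm wide along the edge, 30 mm down both faces. Origin on the top edge, at the middle of the mark; axes as the panel's.
- cutter_blue: Blue moulding cutter block, 84x86x30 mm, bystander; origin under its middle.
- marking_gauge: Wooden marking gauge, 58x200x70 mm, bystander; origin under its middle.
- sanding_block: Cork sanding block, 64x112x37 mm, bystander; origin under its middle.

How it is judged:
On the way:
1. the clamp, squeezed open in the fingers, has been lifted off the rail (pivot 30 mm or more above where it was parked) (contact force between the fingers and clip above 2 N and value of joint clip_jaw above 0.1 rad and height (world z) of clip_pivot above 0.137 m and contact force between clip and rail below 0.1 N), for 0.1 s.
At the end, for the whole second after the job is handed in: Fingers hold the clamp (>3 N) open (>0.34 rad), upright, still, within 0.2 rad of square and 13 mm of the mark; jaw pads each side of the panel, 3 mm clear, pad middles 6 mm or more below the edge; clamp and arm off the panel, bystanders within 30 mm of their starts (value of joint clip_jaw above 0.34 rad and contact force between the fingers and clip above 3 N and ((x of jaw_a in the frame of panel above 0.008 m and x of jaw_b in the frame of panel below -0.008 m) or (x of jaw_b in the frame of panel above 0.008 m and x of jaw_a in the frame of panel below -0.008 m)) and z of each of jaw_a, jaw_b in the frame of mark below -0.006 m and y of clip_pivot in the frame of mark between -0.013 and 0.013 m and angle between the y axis of clip and the y axis of panel, either way round below 0.2 rad and angle between clip's own z axis and vertical below 0.6 rad and contact force between each of clip, the arm and panel below 0.3 N and linear speed of clip below 0.03 m/s and distance of each of cutter_blue, marking_gauge, sanding_block from where it was at the start of the episode below 0.03 m); the arm keeps its last pose, push and grip.
It fails at once if the clamp is dragged off the rail without being opened (distance of clip_pivot from where it was at the start of the episode above 0.015 m and value of joint clip_jaw below 0.06 rad and contact force between clip and rail above 0.5 N).
It fails at once if the clamp is dropped on the work surface (height (world z) of clip_pivot below 0.07 m).
It fails at once if the panel is bumped hard (over 15 N) by the clamp or the robot (contact force between any of clip, the arm, the fingers and panel above 15 N).
It fails at once if a bystander is knocked away (30 mm) (distance of any of cutter_blue, marking_gauge, sanding_block from where it was at the start of the episode above 0.03 m).
It also fails if it takes over 40 s, if anything falls off the work surface, if the arm or the gripper's body presses on something with over 40 N, if the wrist force passes 120 N, or if a joint passes its speed limit or range.

ROBOT

A 6-joint arm with a two-finger parallel gripper is mounted at the origin on a cart in front of the work surface, level with it; the furniture and walls round the work are solid. World frame = base frame: x ahead of the robot, y to its left, z up, the work surface at z = 0. Lengths are in m, angles in rad, forces in N, time in s.
With the tool pointing down it reaches from about 0.275 to 0.825 m from the base axis. Payload 5.2 kg.
Tool frame: the origin (TCP) lies midway between the tips of the shut fingers; the grasp point (between the pads) lies 19 mm behind it; z points along the fingers, y is the line along which they close (so a half turn about z gives the same grasp; the last joint's range is limited). The gripper opens to 93 mm and grips with 3 to 60 N. Pads are 15 mm wide; open, the fingers measure 128 mm over their backs; the gripper's body (75 mm by 188 mm) begins 65 mm behind the grasp point.
Start: joints at [0.922, 0.259, 1.535, -0, 1.348, -0.203], TCP at [0.237, 0.496, 0.219] pointing down, gripper open.
Joint ranges: [-3.14, 3.14], [-0.91, 2.08], [0.19, 2.58], [-1.22, 4.36], [0.22, 2.71], [-3.12, 3.12]. Speed limits (rad/s): [2.57, 2.57, 3.14, 3.14, 3.14, 3.14].

INTERFACE

Orientations are given as a unit quaternion [w, x, y, z].
In Python, from cell import r gives the robot as it stands.
- The arm moves only by the tool carry_out, never from a script. Its argument "targets" is a list of rows, each a list of 5 numbers: the finger opening in cm, from 0 to 9.3, then the shift along the tool's x, y, z in cm, then the turn about the tool's z in degrees. A call has 1 to 20 rows; each row shifts and turns the commanded pose from where the row before left it, along the tool's axes as they then stand; what a row does not reach is not made up. A row lasts 1/12 s, in which the tool goes at most 41.7 mm and 7.16 degrees, less where a joint would pass 70% of its speed; a pose out of reach is approached as far as the arm can. A call is refused whole if a number of a shift passes 4.17 or a number of a turn 7.16, either way. A call with a gripper value outside its range is refused whole. The fingers move at their own pace and stop on an object; "newtons" is the grip in N (left out, the last holds). Time passes only in rows, so rows that do not move let the fingers close. It gives the time, the measured TCP pose, the force, the opening and the grip force at its end, in the units of the state.
- r.state(): the state, without advancing time (a new reading comes with each control period).
- r.get_image(name): name is "scene" or "top"; returns a dict with "pixels" (384x512x3 uint8, blue, green, red), "vertical_fov" (degrees; the focal length in pixels is half the picture's height over the tangent of half this angle, whatever the lens; pixels are square), "cx", "cy" (the principal point, pixels), "distortion" ([k1, k2, p1, p2, k3] as OpenCV has them; the pictures are not rectified), "R" (3x3) and "t" (3): a world point X has camera coordinates R X + t. Camera axes: x right, y down, z forward; pixel columns grow to the right and rows downward; lengths in m; the calibration is good to about 2 mm. A picture is of the moment at which its call begins. There is no depth.
- r.finish_job(): hands the job in; it is judged then, once.
The state is a dict: "t": time; "qpos": joint angles; "dq": joint speeds; "joint_efforts": joint torques, N m; "eef_pos": TCP position; "tool_rot": TCP orientation; "force": force on the tool from outside, world axes, zero at the start; "wrist_torque": the same for the moment, N m; "grip_width": finger opening in m; "gripper_force": force on a finger pad.
Only numpy, scipy, OpenCV 4.12 (cv2) and the standard library are available. Lean on these libraries where they do the work, as an engineer would, in place of code of your own. Each camera call takes 0.05 s, during which the arm holds its last target. There are 200 camera calls.

## Working session

There is one attempt and no reset: what is moved stays moved. The work goes in short steps, Python scripts to look and compute and a tool call to move; the robot and the scene stay as the last step left them, time stands still between calls to the robot, and variables do not carry over. Pictures are saved under pics/ and viewed, at most 10 in all, crops included, and the job is handed in when it is done.

Besides the shell and the picture viewer there is one more tool, called after "Call:" as name([rows], argument=value, ...), one row to a line, values as JSON. carry_out: Moves the arm, as the interface text tells. Its arguments: {"type":"object","properties":{"targets":{"type":"array"},"newtons":{"type":"number"}},"required":["targets"]}

```bash
mkdir -p pics
python3 - <<'E'
from cell import r
import cv2,numpy as np
s=r.state();print({k:np.round(v,3) for k,v in s.items()})
for n in("scene","top"):
    d=r.get_image(n);cv2.imwrite(f"pics/{n}0.png",d["pixels"])
    print(n,d["vertical_fov"],d["cx"],d["cy"],d["distortion"],np.round(d["R"],4).tolist(),np.round(d["t"],4))
E
```

```text
{'t': np.float64(0.0), 'qpos': array([ 0.922,  0.259,  1.536, -0.   ,  1.348, -0.203]), 'dq': array([ 0.   ,  0.   , -0.001,  0.   , -0.   ,  0.   ]), 'joint_efforts': array([-1.0000e-03, -4.3732e+01, -2.8399e+01,  7.2000e-02,  4.2000e-02,
       -0.0000e+00]), 'eef_pos': array([0.237, 0.496, 0.218]), 'tool_rot': array([-0.   ,  0.221,  0.975, -0.001]), 'force': array([-0.279, -0.093,  0.501]), 'wrist_torque': array([-0.031,  0.007, -0.007]), 'gripper_force': np.float64(0.0), 'grip_width': np.float64(0.093)}
scene 44.72833439099 258.1698933730901 191.7437769950519 [-0.17606692  0.          0.          0.          0.        ] [[0.4044, -0.9145, -0.0111], [-0.6027, -0.2574, -0.7554], [0.6879, 0.3121, -0.6552]] [-0.2296  0.4049  1.0252]
top 51.823141638148414 257.79794558206174 189.23670730528443 [-0.07942591  0.          0.          0.          0.        ] [[0.0158, -0.9999, -0.0057], [-0.9748, -0.0141, -0.2224], [0.2223, 0.0091, -0.9749]] [7.0000e-04 5.8410e-01 1.1279e+00]
```

View pics/scene0.png

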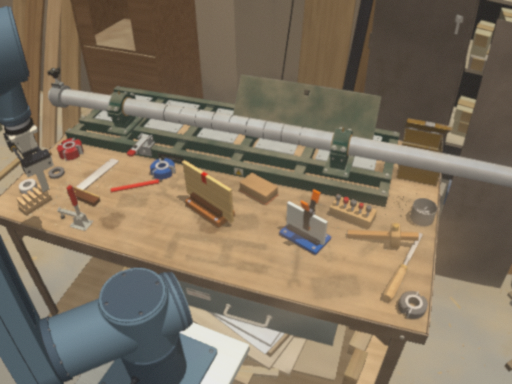

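View pics/top0.png

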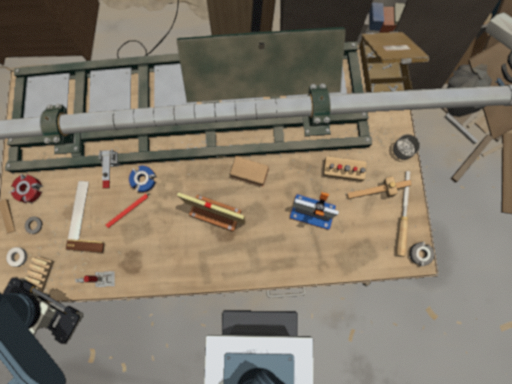

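The scene view has the panel with its mark near (203,176) and the clamp on the rail near (312,205). In the top view the panel is near (212,208) and the clamp near (322,207). Next I'll take enlarged crops of both.

```bash
cat > h.py <<'E'
import cv2,numpy as np
from cell import r
def K(d):
    f=d["pixels"].shape[0]/2/np.tan(np.radians(d["vertical_fov"]/2))
    return np.array([[f,0,d["cx"]],[0,f,d["cy"]],[0,0,1.]])
def ray(d,p):
    u=cv2.undistortPoints(np.array([[p]],float),K(d),np.array(d["distortion"]))[0,0]
    R=np.array(d["R"]);v=R.T@np.array([*u,1]);return -R.T@np.array(d["t"]),v/np.linalg.norm(v)
def plane(d,p,z):
    c,v=ray(d,p);return c+v*(z-c[2])/v[2]
def tri(d1,p1,d2,p2):
    a,u=ray(d1,p1);b,v=ray(d2,p2)
    s=np.linalg.lstsq(np.c_[u,-v],b-a,rcond=None)[0]
    P,Q=a+s[0]*u,b+s[1]*v;return (P+Q)/2,np.linalg.norm(P-Q)
def proj(d,X):
    R=np.array(d["R"]);return cv2.projectPoints(np.array([X],float),cv2.Rodrigues(R)[0],np.array(d["t"],float),K(d),np.array(d["distortion"]))[0].ravel()
def crop(img,x,y,w,h,s):
    return cv2.resize(img[y:y+h,x:x+w],None,fx=s,fy=s,interpolation=cv2.INTER_CUBIC)
E
python3 - <<'E'
from h import *
S=r.get_image("scene");T=r.get_image("top")
a,b=S["pixels"],T["pixels"]
cv2.imwrite("pics/c1.png",np.vstack([np.hstack([crop(a,172,155,75,75,5),crop(a,275,182,75,75,5)]),np.zeros((0,750,3),np.uint8)]))
cv2.imwrite("pics/c2.png",np.hstack([crop(b,172,175,75,75,5),crop(b,280,175,75,75,5)]))
for n,d in(("S",S),("T",T)):
    h=cv2.cvtColor(d["pixels"],cv2.COLOR_BGR2HSV)
    for nm,lo,hi in(("orange",(5,170,120),(17,255,255)),("red",(0,150,80),(4,255,255))):
        m=cv2.inRange(h,lo,hi)
        if nm=="red": m|=cv2.inRange(h,(174,150,80),(180,255,255))
        k,l,st,c=cv2.connectedComponentsWithStats(m)
        print(n,nm,[(st[i].tolist(),np.round(c[i],1).tolist()) for i in range(1,k) if st[i,4]>4 and 160<c[i,0]<360 and 150<c[i,1]<250])
E
```

```text
S orange [([312, 190, 8, 12, 66], [315.4, 194.9]), ([301, 201, 7, 6, 20], [304.2, 203.3])]
S red [([202, 173, 4, 7, 16], [203.3, 175.3]), ([344, 197, 4, 4, 12], [345.7, 198.5])]
T orange [([321, 193, 7, 7, 31], [323.8, 195.7]), ([316, 211, 7, 4, 24], [319.0, 212.5])]
T red [([338, 165, 4, 4, 13], [339.4, 166.6]), ([353, 167, 4, 4, 10], [354.7, 168.7]), ([205, 202, 6, 6, 23], [207.4, 204.8])]
```

View pics/c1.png

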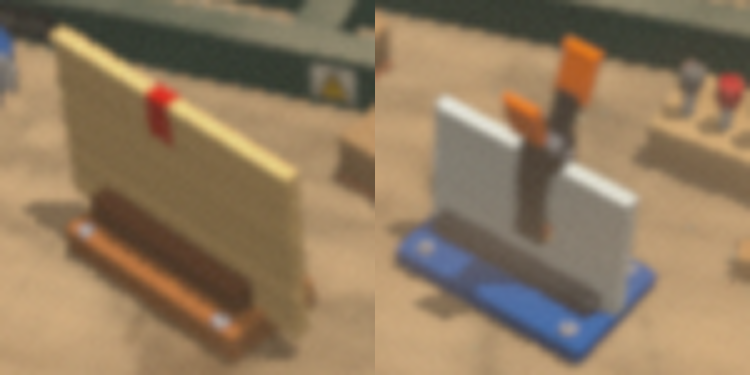

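View pics/c2.png

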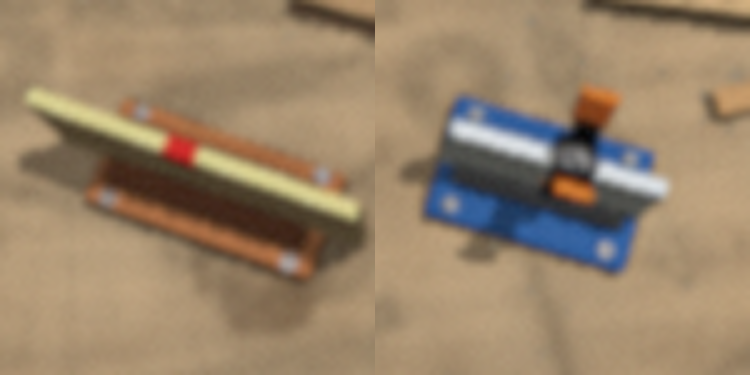

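The crops show the panel's top edge with the red mark, the rail's top edge, and the far and near orange handle pads, all readable in both views. I'll triangulate them.

```bash
cat > m.py <<'E'
from h import *
S=r.get_image("scene");T=r.get_image("top")
P={"panL":((183.2,161),(178.2,194)),"panR":((230.4,189.8),(242.6,217)),"mark":((204,173.4),(207.8,204.6)),
"railL":((287.8,201.6),(295,200)),"railR":((326.2,221.4),(337.6,212.2)),"far":((315.8,195.2),(324,195.8)),"near":((304.6,205.2),(319.2,212.6))}
Z={"panL":.14,"panR":.14,"mark":.14,"railL":.1,"railR":.1,"far":.145,"near":.145}
G={}
for k,(s,t) in P.items():
    x,e=tri(S,s,T,t);print(k,np.round(x,4),"gap",round(e,4),"planeS",np.round(plane(S,s,Z[k]),4)[:2],"planeT",np.round(plane(T,t,Z[k])[:2],4)); G[k]=plane(T,t,Z[k])
for a,b in(("panL","panR"),("railL","railR"),("far","near")):
    d=G[b]-G[a];print(a,np.linalg.norm(d),np.degrees(np.arctan2(d[1],d[0])),(G[a]+G[b])/2)
E
python3 m.py
```

```text
panL [0.5501 0.2347 0.1387] gap 0.001 planeS [0.5484 0.2341] planeT [0.5501 0.234 ]
panR [0.4886 0.0488 0.1364] gap 0.0031 planeS [0.4858 0.0455] planeT [0.4872 0.0499]
mark [0.5211 0.1484 0.1395] gap 0.0006 planeS [0.5207 0.1477] planeT [0.5209 0.1485]
railL [ 0.5465 -0.1006  0.0975] gap 0.0014 planeS [ 0.5444 -0.1021] planeT [ 0.5457 -0.0997]
railR [ 0.5119 -0.2242  0.0988] gap 0.0014 planeS [ 0.5111 -0.225 ] planeT [ 0.5113 -0.2233]
far [ 0.5502 -0.1782  0.1451] gap 0.0019 planeS [ 0.551  -0.1789] planeT [ 0.5498 -0.1774]
near [ 0.5023 -0.1637  0.144 ] gap 0.0012 planeS [ 0.5016 -0.1645] planeT [ 0.5018 -0.163 ]
panL 0.194569498963545 -108.83577132513392 [0.51864196 0.1419728  0.14      ]
railL 0.12825520630720996 -105.53473097247978 [ 0.52849287 -0.16149757  0.1       ]
far 0.050058604615553524 163.314317765217 [ 0.52581896 -0.17019678  0.145     ]
```

Call:
carry_out([
  [9.3, 0, 0, 0, 6.7],
  [9.3, 0, 0, 0, 6.7],
  [9.3, 0, 0, 0, 6.7],
  [9.3, 0, 0, 0, 6.7],
  [9.3, 0, 0, 0, 6.7],
  [9.3, 0, 0, 0, 6.7],
  [9.3, 0, 0, 0, 6.7],
  [9.3, 0, 0, 0, 6.7],
  [9.3, 0, 0, 0, 6.7],
  [9.3, 0, 0, 0, 6.7],
  [9.3, 0, 0, 0, 6.7],
  [9.3, 0, 0, 0, 6.3],
  [9.3, 0, 0, 0, 0],
])

```text
t: 1.38
eef_pos: [0.2371, 0.4962, 0.2186]
tool_rot: [0.0, 0.797, 0.603, -0.0]
force: [0.1, -0.5, -0.6]
grip_width: 0.093
gripper_force: 0.0
```

```bash
cat > go.py <<'E'
# usage: go.py x y z yaw(deg of tool y) -> remaining shift in tool axes (cm), turn (deg)
import sys,numpy as np
from cell import r
from scipy.spatial.transform import Rotation as Ro
s=r.state();q=s["tool_rot"];R=Ro.from_quat([*q[1:],q[0]]).as_matrix()
g=np.array([float(v) for v in sys.argv[1:4]]);yaw=np.degrees(np.arctan2(R[1,1],R[0,1]))
print("t",s["t"],"pos",np.round(s["eef_pos"],4),"yaw",round(yaw,2),"shift cm",np.round(100*R.T@(g-s["eef_pos"]),2),"turn",round((yaw-float(sys.argv[4])+90)%180-90,2),"w",s["grip_width"],"gf",s["gripper_force"],"F",np.round(s["force"],1),"j",np.round(s["qpos"],2),"zaxis",np.round(R[:,2],3))
E
python3 go.py .526 -.170 .215 -15.5
```

```text
t 1.3833 pos [0.2371 0.4962 0.2186] yaw -15.77 shift cm [-56.26  45.9    0.37] turn -0.27 w 0.09303611213817382 gf 0.0 F [ 0.1 -0.5 -0.6] j [ 0.92  0.26  1.54 -0.    1.35  1.2 ] zaxis [-0. -0. -1.]
```

Call:
carry_out([
  [9.3, -3.13, 2.55, 0, 0],
  [9.3, -3.13, 2.55, 0, 0],
  [9.3, -3.13, 2.55, 0, 0],
  [9.3, -3.13, 2.55, 0, 0],
  [9.3, -3.13, 2.55, 0, 0],
  [9.3, -3.13, 2.55, 0, 0],
  [9.3, -3.13, 2.55, 0, 0],
  [9.3, -3.13, 2.55, 0, 0],
  [9.3, -3.13, 2.55, 0, 0],
  [9.3, -3.13, 2.55, 0, 0],
  [9.3, -3.13, 2.55, 0, 0],
  [9.3, -3.13, 2.55, 0, 0],
  [9.3, -3.13, 2.55, 0, 0],
  [9.3, -3.13, 2.55, 0, 0],
  [9.3, -3.13, 2.55, 0, 0],
  [9.3, -3.13, 2.55, 0, 0],
  [9.3, -3.13, 2.55, 0, 0],
  [9.3, -3.05, 2.55, 0.37, -0.3],
  [9.3, 0, 0, 0, 0],
  [9.3, 0, 0, 0, 0],
])

```text
t: 3.05
eef_pos: [0.5286, -0.1706, 0.2139]
tool_rot: [-0.001, 0.795, 0.607, -0.0]
force: [-1.3, -0.4, -0.8]
grip_width: 0.0925
gripper_force: 0.0
```

```bash
python3 go.py .526 -.170 .126 -15.5
python3 - <<'E'
from h import *
S=r.get_image("scene");T=r.get_image("top")
cv2.imwrite("pics/c3.png",np.hstack([crop(S["pixels"],265,145,75,100,5),crop(T["pixels"],285,165,75,100,5)]))
E
```

```text
t 3.05 pos [ 0.5286 -0.1706  0.2139] yaw -15.26 shift cm [-0.02 -0.25  8.79] turn 0.24 w 0.09248995746409173 gf 0.0 F [-1.3 -0.4 -0.8] j [-0.51  0.27  1.53  0.    1.34 -0.25] zaxis [-0.001  0.001 -1.   ]
```

View pics/c3.png

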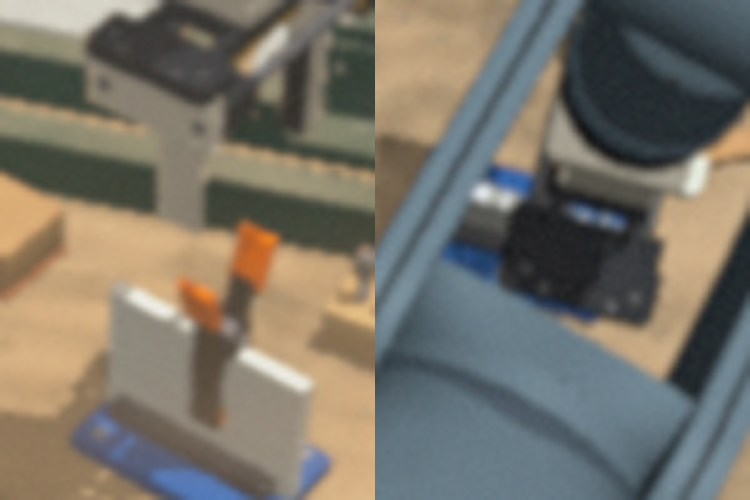

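The crop shows both fingers clear above the clamp, with the near fingertip at about (180,222) and the handles centred in the gap below. I'll descend.

Call:
carry_out([
  [9.3, 0, -0.25, 1.5, 0.2],
  [9.3, 0, 0, 1.5, 0],
  [9.3, 0, 0, 1.5, 0],
  [9.3, 0, 0, 1.5, 0],
  [9.3, 0, 0, 1.5, 0],
  [9.3, 0, 0, 1.3, 0],
  [9.3, 0, 0, 0, 0],
  [9.3, 0, 0, 0, 0],
])

```text
t: 3.82
eef_pos: [0.5256, -0.1664, 0.1271]
tool_rot: [-0.001, 0.795, 0.607, -0.0]
force: [0.2, 0.6, 0.8]
grip_width: 0.0929
gripper_force: 0.0
```

```bash
python3 go.py .526 -.170 .126 -15.5
python3 - <<'E'
from h import *
S=r.get_image("scene")
cv2.imwrite("pics/c4.png",crop(S["pixels"],265,165,90,80,7))
E
```

```text
t 3.8167 pos [ 0.5256 -0.1664  0.1271] yaw -15.29 shift cm [-0.34  0.13  0.11] turn 0.21 w 0.09288364016913288 gf 0.0 F [0.2 0.6 0.8] j [-0.51  0.34  1.66  0.    1.14 -0.24] zaxis [-0.001  0.001 -1.   ]
```

View pics/c4.png

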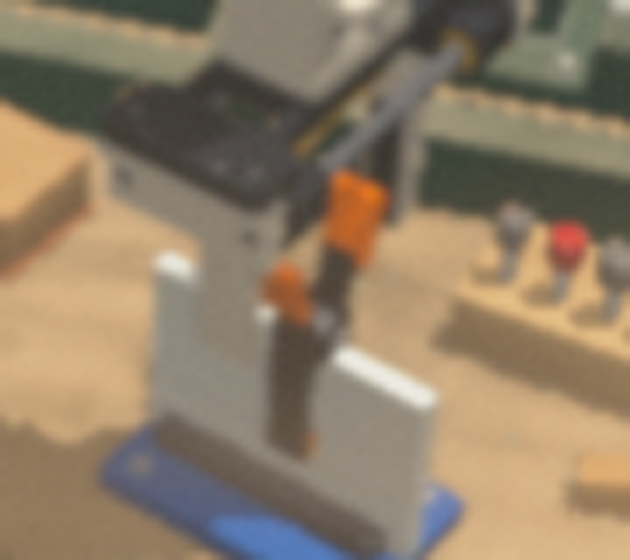

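The near finger reads left of the near handle, at about (235,300) against (290,300). I'll check whether that is only perspective by projecting the finger points.

Run:
```python
from h import *
S=r.get_image("scene");p=np.array(r.state()["eef_pos"])
a=np.radians(-15.4);y=np.array([np.cos(a),np.sin(a),0]);x=np.array([-np.sin(a),np.cos(a),0])
c=lambda X:np.round((proj(S,X)-[265,165]+.5)*7-.5)
for o in(.0465,.064):
  for w in(-.0075,.0075): print("nearfinger tip",o,w,c(p-y*o+x*w))
P=np.array([.526,-.170,.107])
for sg in(-1,1):
  for dz,dx in((.021,.021),(.051,.032)):print("pad",sg,dz,c(P+sg*y*dx+[0,0,dz]))
print("pivot",c(P),p)
```

```text
nearfinger tip 0.0465 -0.0075 [253. 352.]
nearfinger tip 0.0465 0.0075 [220. 335.]
nearfinger tip 0.064 -0.0075 [226. 378.]
nearfinger tip 0.064 0.0075 [193. 360.]
pad -1 0.021 [281. 311.]
pad -1 0.051 [269. 267.]
pad 1 0.021 [343. 253.]
pad 1 0.051 [365. 179.]
pivot [309. 321.] [ 0.52664533 -0.16747234  0.12822525]
```

The projections fit the picture, because the finger only hides part of the near pad. I'll shift about 3 mm along tool −x, lower 2 mm and squeeze.

Call:
carry_out([
  [9.3, -0.3, 0, 0.1, 0.2],
  [9.3, 0, 0, 0, 0],
  [9.3, 0, 0, 0, 0],
  [9.3, 0, 0, 0, 0],
])

```text
t: 4.25
eef_pos: [0.5255, -0.1712, 0.1264]
tool_rot: [0.0, 0.797, 0.604, 0.0]
force: [0.2, 0.3, 0.2]
grip_width: 0.0929
gripper_force: 0.0
```

```bash
python3 go.py .526 -.171 .126 -15.5
```

```text
t 4.25 pos [ 0.5255 -0.1712  0.1264] yaw -15.65 shift cm [0.03 0.04 0.04] turn -0.15 w 0.09292761553491645 gf 0.0 F [0.2 0.3 0.2] j [-0.52  0.34  1.66  0.    1.14 -0.24] zaxis [ 0.001 -0.    -1.   ]
```

Call:
carry_out([
  [7.0, 0, 0, 0, 0],
  [6.5, 0, 0, 0, 0],
  [6.0, 0, 0, 0, 0],
  [5.5, 0, 0, 0, 0],
  [5.0, 0, 0, 0, 0],
  [4.5, 0, 0, 0, 0],
  [4.0, 0, 0, 0, 0],
  [3.5, 0, 0, 0, 0],
  [3.0, 0, 0, 0, 0],
  [2.6, 0, 0, 0, 0],
  [2.6, 0, 0, 0, 0],
  [2.6, 0, 0, 0, 0],
  [2.6, 0, 0, 0, 0],
  [2.6, 0, 0, 0, 0],
], newtons=35)

```text
t: 5.42
eef_pos: [0.5291, -0.173, 0.131]
tool_rot: [0.005, 0.797, 0.604, 0.002]
force: [-0.2, 1.0, 23.7]
grip_width: 0.0296
gripper_force: 35.0
```

```bash
python3 go.py .526 -.171 .26 -18.8
python3 - <<'E'
from h import *
S=r.get_image("scene")
cv2.imwrite("pics/c5.png",crop(S["pixels"],265,165,90,80,7))
E
```

```text
t 5.4167 pos [ 0.5291 -0.173   0.131 ] yaw -15.64 shift cm [  0.08  -0.21 -12.9 ] turn 3.16 w 0.02959556375995722 gf 35.00518441200256 F [-0.2  1.  23.7] j [-0.52  0.34  1.65  0.    1.14 -0.24] zaxis [ 0.01  -0.005 -1.   ]
```

View pics/c5.png

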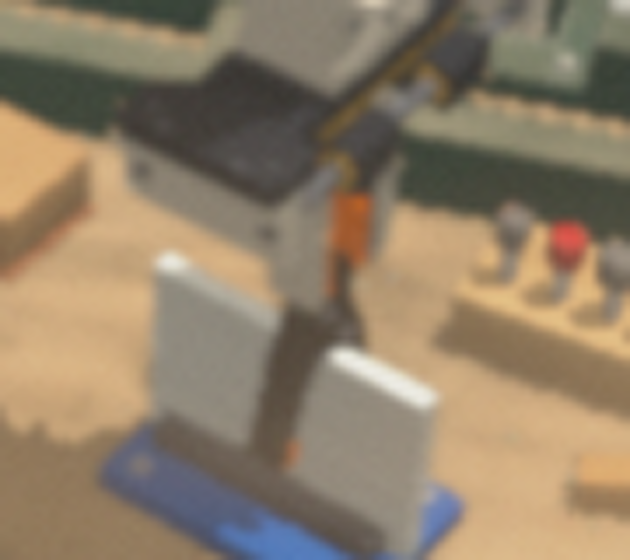

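The clamp is fully open (29.6 mm over the handles) and the near jaw pad at (290,452) has swung clear of the rail. I'll lift.

Call:
carry_out([
  [2.6, 0, 0, -0.7, 0],
  [2.6, 0, 0, -1.5, 0],
  [2.6, 0, 0, -2, 0],
  [2.6, 0, 0, -2, 0],
  [2.6, 0, 0, -2, 0],
  [2.6, 0, 0, -2, 0],
  [2.6, 0, 0, -2, 0],
  [2.6, 0, 0, -1.2, 0],
  [2.6, 0, 0, 0, 0],
  [2.6, 0, 0, 0, 0],
])

```text
t: 6.3
eef_pos: [0.5254, -0.171, 0.2599]
tool_rot: [0.0, 0.797, 0.604, 0.0]
force: [-0.1, 0.8, -1.5]
grip_width: 0.0292
gripper_force: 35.0
```

```bash
python3 go.py .521 .1485 .265 -18.8
```

```text
t 6.3 pos [ 0.5254 -0.171   0.2599] yaw -15.64 shift cm [30.65 -9.04 -0.52] turn 3.16 w 0.02918015623874494 gf 34.99965190887451 F [-0.1  0.8 -1.5] j [-0.52  0.24  1.46 -0.    1.44 -0.24] zaxis [ 0. -0. -1.]
```

Call:
carry_out([
  [2.6, 0.8, -0.24, -0.3, 0],
  [2.6, 1.6, -0.47, -0.2, 0],
  [2.6, 2.2, -0.65, 0, 0],
  [2.6, 2.2, -0.65, 0, 0],
  [2.6, 2.2, -0.65, 0, 0],
  [2.6, 2.2, -0.65, 0, 0],
  [2.6, 2.2, -0.65, 0, 0],
  [2.6, 2.2, -0.65, 0, 0],
  [2.6, 2.2, -0.65, 0, 0],
  [2.6, 2.2, -0.65, 0, 0],
  [2.6, 2.2, -0.65, 0, 0],
  [2.6, 2.2, -0.65, 0, 0],
  [2.6, 2.2, -0.65, 0, 0],
  [2.6, 2.2, -0.65, 0, 0],
  [2.6, 1.3, -0.38, 0, 0],
  [2.6, 0.55, -0.15, 0, 0],
  [2.6, 0, 0, 0, 1.6],
  [2.6, 0, 0, 0, 1.6],
  [2.6, 0, 0, 0, 0],
  [2.6, 0, 0, 0, 0],
])

```text
t: 7.97
eef_pos: [0.5205, 0.1483, 0.2642]
tool_rot: [-0.0, 0.813, 0.582, -0.001]
force: [0.3, 0.2, -1.6]
grip_width: 0.0294
gripper_force: 35.0
```

```bash
python3 go.py .521 .1485 .186 -18.8
python3 - <<'E'
from h import *
S=r.get_image("scene");T=r.get_image("top")
cv2.imwrite("pics/c6.png",np.hstack([crop(S["pixels"],170,110,80,110,5),crop(T["pixels"],165,140,80,110,5)]))
p=np.array(r.state()["eef_pos"]);c=lambda X:np.round((proj(S,X)-[170,110]+.5)*5-.5)
for dz in(0,-.024,-.082):print(dz,c(p+[0,0,dz]))
a=np.radians(-18.8);y=np.array([np.cos(a),np.sin(a),0])
print("jaws",c(p-.024*np.array([0,0,1])+[0,0,-.052]-.0225*y),c(p-.024*np.array([0,0,1])+[0,0,-.052]+.0225*y))
E
```

```text
t 7.9667 pos [0.5205 0.1483 0.2642] yaw -18.81 shift cm [0.04 0.05 7.82] turn -0.01 w 0.02940617847181834 gf 34.99969840049744 F [ 0.3  0.2 -1.6] j [ 0.07  0.22  1.48 -0.    1.45  0.4 ] zaxis [-0.002 -0.    -1.   ]
0 [152. 139.]
-0.024 [156. 176.]
-0.082 [165. 260.]
jaws [134. 270.] [193. 233.]
```

View pics/c6.png

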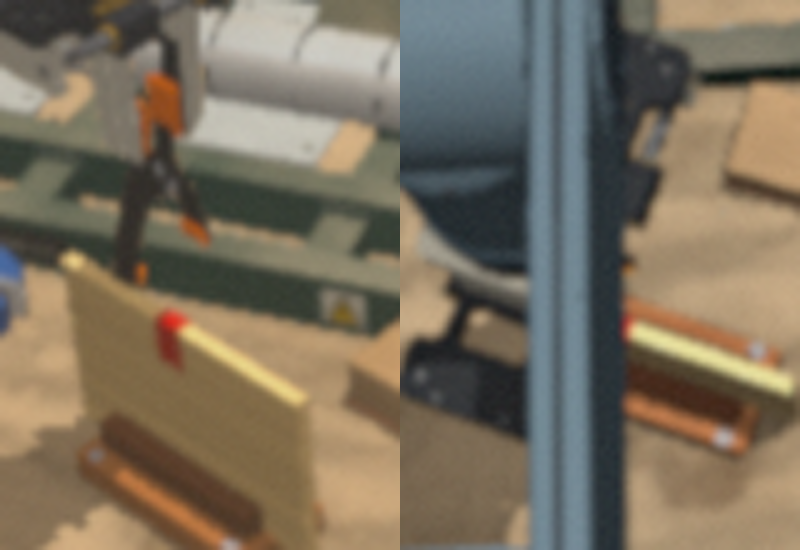

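The clamp hangs open and upright above the mark, with the jaw pads at (140,273) and (195,230) against predictions of (134,270) and (193,233), and the mark at (172,322). It fits, so I'll lower it with a 2 mm shift along the edge.

Call:
carry_out([
  [2.6, 0.2, 0.05, 0.5, 0],
  [2.6, 0, 0, 1, 0],
  [2.6, 0, 0, 1, 0],
  [2.6, 0, 0, 1, 0],
  [2.6, 0, 0, 1, 0],
  [2.6, 0, 0, 1, 0],
  [2.6, 0, 0, 1, 0],
  [2.6, 0, 0, 0.8, 0],
  [2.6, 0, 0, 0.5, 0],
  [2.6, 0, 0, 0, 0],
  [2.6, 0, 0, 0, 0],
  [2.6, 0, 0, 0, 0],
])

```text
t: 9.07
eef_pos: [0.5225, 0.1503, 0.1875]
tool_rot: [0.0, 0.813, 0.582, 0.0]
force: [-0.4, -0.5, -1.5]
grip_width: 0.0295
gripper_force: 35.0
```

```bash
python3 go.py .521 .1485 .186 -18.8
python3 - <<'E'
from h import *
S=r.get_image("scene");T=r.get_image("top")
cv2.imwrite("pics/c7.png",crop(S["pixels"],165,120,80,80,7))
p=np.array(r.state()["eef_pos"]);c=lambda X:np.round((proj(S,X)-[165,120]+.5)*7-.5)
a=np.radians(-18.8);y=np.array([np.cos(a),np.sin(a),0]);q=p-[0,0,.024]
print("pivot",c(q),"jaws",c(q+[0,0,-.052]-.0225*y),c(q+[0,0,-.052]+.0225*y),"mark",c([.521,.1485,.14]))
E
```

```text
t 9.0667 pos [0.5225 0.1503 0.1875] yaw -18.85 shift cm [-0.22 -0.08  0.15] turn -0.05 w 0.029483500733809762 gf 34.999675154685974 F [-0.4 -0.5 -1.5] j [0.07 0.27 1.6  0.   1.27 0.4 ] zaxis [ 0.001  0.    -1.   ]
pivot [268. 327.] jaws [238. 452.] [318. 400.] mark [275. 376.]
```

View pics/c7.png

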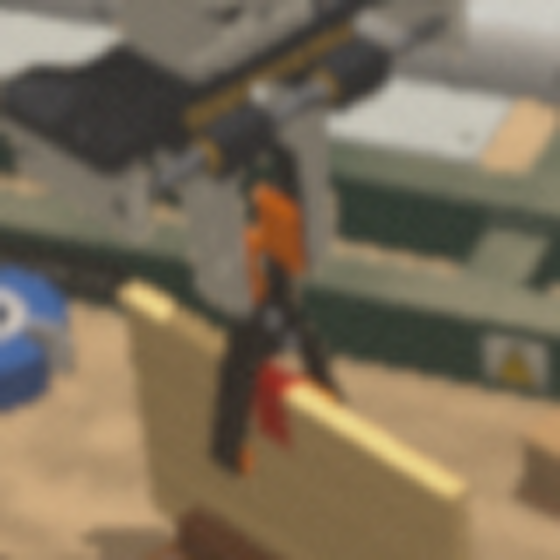

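The clamp straddles the panel over the red mark. The near jaw pad, at (245,460), is well below the edge, the barrel at (272,322) is above it, and there is no contact force. I'll hand the job in.

```bash
python3 -c "
from cell import r
print(r.finish_job())"
```

```text
the job is handed in; nothing more can be done
None
```

The clamp was lifted open off the rail and handed in still squeezed wide open around the panel's top edge at the red mark; the last picture and force reading showed it clear of the panel, but the hand-in returned no verdict.

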